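# Fit the spacer beside the sample block and hold the block down flush

### The arm

A 6-joint arm with a two-finger parallel gripper is mounted at the origin on the work surface. World frame = base frame: x ahead of the robot, y to its left, z up, the work surface at z = 0. Lengths are in m, angles in rad, forces in N, time in s.
With the tool pointing down it reaches from about 0.35 to 0.975 m from the base axis. Payload 4.9 kg.
Tool frame: the origin (TCP) lies on the centre line of the jaws, within the pads' length; the fingertips stand 14 mm ahead of it and the grasp point (between the pads) lies 5 mm behind it; z points along the fingers, y is the line along which they close (so a half turn about z gives the same grasp; the last joint's range is limited). The gripper opens to 85 mm and grips with 20 to 120 N. Pads are 22 mm wide; open, the fingers measure 114 mm over their backs; the gripper's body (76 mm by 85 mm) begins 54 mm behind the grasp point. The pads swing forward as they close: fully open they stand 13 mm farther back than shut.
Start: joints at [1.08, 0.053, 1.613, -0, 1.476, -0.119], TCP at [0.227, 0.582, 0.245] pointing down, gripper open.
Joint ranges: [-3.01, 3.01], [-1.01, 2.22], [0.06, 2.58], [-1.02, 4.17], [0.09, 2.62], [-3.14, 3.14]. Speed limits (rad/s): [2.57, 2.57, 3.14, 3.14, 3.14, 3.14].

### API

Orientations are given as a unit quaternion [w, x, y, z].
In Python, from plant import * gives the robot as it stands.
- The arm moves only by the tool send_rows, never from a script. Its argument "steps" is a list of rows, each an object with "translation": the shift along the tool's x, y, z in cm, a list of three; "delta_rot": the turn, a rotation vector about the tool's x, y, z in rad, a list of three; "jaw": the finger opening in cm, from 0 to 8.54. In form: [{"translation": [dx, dy, dz], "delta_rot": [rx, ry, rz], "jaw": jaw}, ...]. A call has exactly 8 rows; each row is the pose to reach, as a shift and turn from the pose commanded when the call began, along the tool's axes at that moment; what a row does not reach only later rows make up. A row lasts 1/10 s, in which the tool goes at most 50 mm and 8.59 degrees, less where a joint would pass 70% of its speed; a pose out of reach is approached as far as the arm can. A call with a gripper value outside its range is refused whole. The fingers move at their own pace and stop on an object; the grip force is fixed at half the most. Time passes only in rows, so rows that repeat a pose let the fingers close, or fill a call up. It gives the time, the measured TCP pose, the force, the opening and the grip force at its end, in the units of the state.
- state(): the state, without advancing time (a new reading comes with each control period).
- grab_frame(name): name is "side" or "top" or "wrist"; returns a dict with "pixels" (420x560x3 uint8, blue, green, red), "range_z" (420x560 float32, m along the optical axis (not along the pixel's ray), 0 where there is no reading), "fx", "fy", "cx", "cy" (pixels), "dist" ([k1, k2, p1, p2, k3] as OpenCV has them; the pictures are not rectified), "rvec" (rotation vector, rad) and "tvec" (3), from world to camera coordinates, as OpenCV has them. Camera axes: x right, y down, z forward; pixel columns grow to the right and rows downward; lengths in m; the calibration is good to about 2 mm. A picture is of the moment at which its call begins.
- job_done(): hands the job in; it is judged then, once.
The state is a dict: "time": time; "joint_pos": joint angles; "joint_vel": joint speeds; "joint_efforts": joint torques, N m; "tool_pos": TCP position; "tool_rot": TCP orientation; "contact_force": force on the tool from outside, world axes, zero at the start; "ft_torque": the same for the moment, N m; "gripper_width": opening from 0.0 (shut) to 1.0 (fully open); "grasp_force": force on a finger pad.
Only numpy, scipy, OpenCV 4.12 (cv2) and the standard library are available. Lean on these libraries where they do the work, as an engineer would, in place of code of your own. Each camera call takes 0.05 s, during which the arm holds its last target. There are 200 camera calls.

### The job

Pull the drawer of the small parts cabinet out to its stop and leave it open, take the spacer bar out of it, slide the bar down into the gap beside the sample block on the side where the gap is wide enough, midway along the block and fully home, and let go of it. Then push the spring-mounted sample block down until its top is flush with the guide rails, and finish while still holding it pressed there. Leave the bottle, the jar and the small vial alone.

Things in the scene. Friction and masses are not known exactly. Their poses are not given: they have to be found in the camera images.
- drawer (a joint): how far the parts drawer is out, m: 0 shut, 0.14 at its stop. It slides along the cabinet's -x axis, runs with about 2 N of friction and stays where it is left
- handle (a point): middle of the drawer's handle, a round steel bar 120 mm long (along the cabinet's y), 11 mm thick, level, 88 mm above the bench, standing 35 mm in front of the drawer's face, free below and behind; it moves with the drawer. Its x axis points into the cabinet (the drawer opens along -x), z up. The white cabinet behind is 250 mm wide, 250 mm deep, 118 mm high
- spacer_mid (a point): centre, 36 mm above its underside, of the grey plastic spacer bar standing in the drawer (floor 14 mm above the bench, walls to 74 mm, 220 mm wide inside), hidden until that is pulled out: a foot 80 mm long (its x), 12 mm thick (its y), 28 mm high, narrowed below, and on its middle an upright grip tab 30 mm long, 12 mm thick, rising to 72 mm above the underside. Same both ways round. 40 to 85 g
- station: plate station fixed to the bench; origin on the bench under the centre of its sample block. Grey base 150 x 190 mm, its top (the floor of both gaps) 10 mm above the bench; x along the rails and gaps, y across, z up. A white housing 30 mm high closes its +x end (x from 75 to 110 mm)
- block_top (a point): centre of the top of the aluminium sample block, 110 mm long (station x), 74 mm wide (station y), 28 mm high, with a plain steel field 60 x 30 mm in the middle of its top ringed by vial holes; on springs, it moves only up and down
- block (a joint): how far the block is pressed down, m: 0 free, its top then stands 46 mm above the bench, 8 mm above the rails; 0.008 fully down on its seat, top flush with the rails (38 mm). Holding it there takes about 8 N; it springs up when let go
- rail_broad: the broad fixed aluminium guide rail beside the block, 110 mm long, 30 mm thick, its top 38 mm above the bench; origin at the centre of its underside, 59 mm from the block's middle on one side or the other (station +y or -y, varies). It leaves a gap of 7 mm to the block: too tight for the spacer
- rail_slim: the slim fixed aluminium guide rail on the other side of the block, 110 mm long, 10 mm thick, same height; origin at the centre of its underside, 59 mm from the block's middle. It leaves a gap of 17 mm to the block, whose middle lies 45.5 mm from the block's middle: the spacer fits here. Fully home, the spacer's underside stands on the base and its foot ends level with the rails
- bottle: bystander: reagent bottle with blue cap, 70 mm across, 150 mm high; origin under its centre
- jar: bystander: amber glass jar with blue cap, 56 mm across, 65 mm high; origin under its centre
- vial: bystander: small clear glass sample vial with blue cap, 30 mm across, 45 mm high; origin under its centre

How it is judged:
By the outcome, as a careful person would: the job done as asked, in the order asked, and still so for the second after the job is handed in, while the arm keeps its last pose, push and grip.
It also fails if it takes over 64 s, if anything falls off the work surface, if the arm or the gripper's body presses on something with over 40 N, if the wrist force passes 120 N, or if a joint passes its speed limit or range.

## Working session

There is one attempt and no reset: what is moved stays moved. The work goes in short steps, Python scripts to look and compute and a tool call to move; the robot and the scene stay as the last step left them, time stands still between calls to the robot, and variables do not carry over. Pictures are saved under pics/ and viewed, at most 10 in all, crops included, and the job is handed in when it is done.

Besides the shell and the picture viewer there is one more tool, called after "Emit:" as name(argument=value, ...) on one line, values as JSON. send_rows: Moves the arm, as the interface text tells. Its arguments: {"type":"object","properties":{"steps":{"type":"array","items":{"type":"object","properties":{"translation":{"type":"array","items":{"type":"number"}},"delta_rot":{"type":"array","items":{"type":"number"}},"jaw":{"type":"number"}}}}},"required":["steps"]}

```bash
mkdir -p pics; ls; cat > h.py <<'E'
from plant import *
import numpy as np, cv2
from scipy.spatial.transform import Rotation as R
def cloud(f):
    z=f["range_z"]; h,w=z.shape
    K=np.array([[f["fx"],0,f["cx"]],[0,f["fy"],f["cy"]],[0,0,1.]])
    u,v=np.meshgrid(np.arange(w),np.arange(h))
    p=cv2.undistortPoints(np.stack([u,v],-1).reshape(-1,1,2).astype(float),K,np.array(f["dist"],float)).reshape(h,w,2)
    P=np.dstack([p*z[...,None],z]).reshape(-1,3)
    M=cv2.Rodrigues(np.array(f["rvec"],float))[0]
    W=(P-np.array(f["tvec"]).ravel())@M
    W[z.ravel()==0]=np.nan
    return W.reshape(h,w,3)
def shot(n,name=None):
    f=grab_frame(n)
    if name: cv2.imwrite("pics/"+name+".png",f["pixels"])
    return f,cloud(f)
def tool(): 
    s=state(); q=s["tool_rot"]; return np.array(s["tool_pos"]),R.from_quat([q[1],q[2],q[3],q[0]]),s
E
python3 - <<'E'
from h import *
for n in("side","top"):
    f,W=shot(n,n+"1"); np.save(n+"1.npy",W)
    print(n,f["tvec"])
p,r,s=tool();print(p,r.as_matrix().round(3),s)
a=cv2.imread("pics/top1.png");b=cv2.imread("pics/side1.png")
cv2.imwrite("pics/both1.png",cv2.resize(np.vstack([a,b]),(450,600)) if 0 else a)
E
```

```text
pics
side [-0.50776399  0.27614929  0.72142383]
top [0.06712743 0.58049736 0.81602186]
[0.22676803 0.58181734 0.24416122] [[-0.932  0.363 -0.001]
 [ 0.363  0.932 -0.002]
 [ 0.    -0.002 -1.   ]] {'time': 0.1, 'joint_pos': array([ 1.08004104e+00,  5.32962732e-02,  1.61419243e+00,  6.56504227e-06,
        1.47599941e+00, -1.19012799e-01]), 'joint_vel': array([-0.00203767, -0.00155814, -0.00424888, -0.00087017,  0.00076177,
        0.00013213]), 'joint_efforts': array([ 3.65999322e-04, -3.94904709e+01, -3.71364105e+01, -7.31076648e-05,
        3.92188944e-03,  7.08122457e-06]), 'tool_pos': array([0.22676803, 0.58181734, 0.24416122]), 'tool_rot': array([-2.87608629e-04,  1.84803066e-01,  9.82775116e-01, -9.03040912e-04]), 'contact_force': array([-0.70930276, -0.12330527, -0.61944062]), 'ft_torque': array([-0.00701695, -0.00725156,  0.03550498]), 'grasp_force': 0.0, 'gripper_width': 0.9996802968639361}
```

View pics/top1.png

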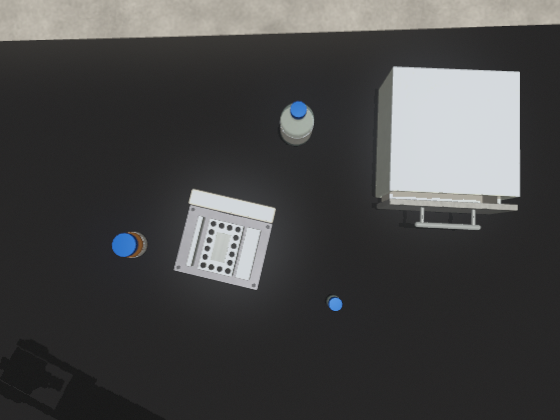

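View pics/side1.png

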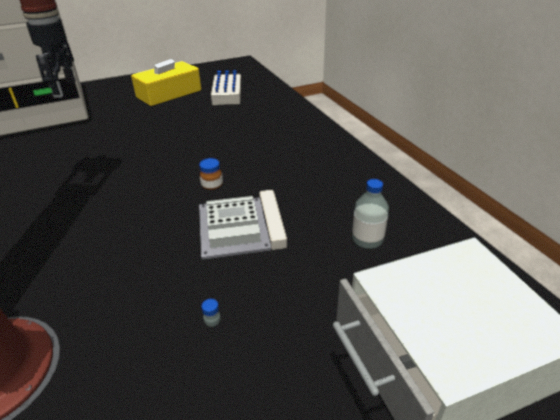

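Top view: station at about (223,245) with its housing up (+x), the slim rail left at (195,240) and the broad rail right at (248,253). The cabinet is at (455,130) with its handle at (448,226) and the drawer slightly out. Bottle at (297,120), jar (125,245), vial (335,303).

```bash
cat > loc.py <<'E'
from h import *
W=np.load("top1.npy")
def box(m):
    pts=m[:,:2].astype(np.float32); return cv2.minAreaRect(pts)
def reg(u0,u1,v0,v1,z0,z1):
    A=W[v0:v1,u0:u1].reshape(-1,3); return A[(A[:,2]>z0)&(A[:,2]<z1)]
for nm,a in dict(cab=(375,530,60,205,.112,.124),handle=(410,485,219,235,.075,.1),block=(195,245,215,280,.043,.05),rails=(170,280,180,290,.034,.0415),housing=(180,285,180,230,.026,.0345),base=(170,280,190,295,.006,.014),bottle=(270,320,90,150,.1,.17),jar=(105,150,225,265,.055,.075),vial=(322,350,290,316,.03,.05)).items():
    m=reg(*a)
    if len(m)<3: print(nm,len(m));continue
    b=box(m); print(nm,len(m),m.mean(0).round(4),np.round(b[0],4),np.round(b[1],4),round(b[2],2))
m=reg(180,215,205,270,.034,.0415);print("slim",len(m),box(m))
m=reg(232,265,220,285,.034,.0415);print("broad",len(m),box(m))
for u,v in [(420,225),(448,226),(478,227),(448,207),(400,205),(500,207)]: print(u,v,W[v,u].round(4))
E
python3 loc.py
```

```text
cab 16454 [ 0.714  -0.3001  0.118 ] [ 0.707  -0.3008] [0.2526 0.2776] 86.0
handle 386 [ 0.5336 -0.2868  0.0922] [ 0.5361 -0.2866] [0.1288 0.0202] 88.4
block 1775 [0.5012 0.1761 0.0461] [0.5014 0.1762] [0.0742 0.1099] 75.33
rails 983 [0.4942 0.1482 0.0378] [0.5243 0.165 ] [0.1378 0.1603] 75.49
housing 1349 [0.5901 0.153  0.0296] [0.5676 0.1586] [0.1896 0.0829] 75.65
base 2774 [0.5034 0.1796 0.0099] [0.5131 0.1732] [0.19  0.174] 75.34
bottle 687 [0.7534 0.0083 0.1239] [0.7575 0.0073] [0.0607 0.0557] 80.3
jar 470 [0.5118 0.3743 0.0643] [0.5117 0.3752] [0.0483 0.0488] 19.7
vial 156 [ 0.3774 -0.0623  0.0445] [ 0.3766 -0.0624] [0.0268 0.0275] 55.03
slim 249 ((0.5163033604621887, 0.23294836282730103), (0.010227616876363754, 0.10904426127672195), 75.44636535644531)
broad 732 ((0.4873695373535156, 0.122653067111969), (0.037350185215473175, 0.10994701087474823), 75.29788970947266)
420 225 [ 0.5354 -0.2318  0.0918]
448 226 [ 0.5319 -0.2868  0.0928]
478 227 [ 0.5284 -0.3458  0.093 ]
448 207 [ 0.5683 -0.2802  0.1136]
400 205 [ 0.5755 -0.1899  0.1053]
500 207 [ 0.5655 -0.3789  0.1162]
```

```bash
cat >> h.py <<'E'
def plan(pos,yaw,flip=False):
    "tool down, tool y at world angle yaw (deg): shift cm and turn in the tool frame"
    p,r,s=tool(); best=None
    for k in (0,180):
        a=np.radians(yaw+k); y=np.array([np.cos(a),np.sin(a),0]); z=np.array([0,0,-1.]); x=np.cross(y,z)
        d=(r.inv()*R.from_matrix(np.c_[x,y,z])).as_rotvec()
        if best is None or (np.linalg.norm(d)<np.linalg.norm(best))!=flip: best=d
    print("t",(r.inv().apply(np.array(pos)-p)*100).round(2),"rot",best.round(4),"now",p.round(4),"F",s["contact_force"].round(1),"j",s["joint_pos"].round(2),"w",round(s["gripper_width"],3),"g",round(s["grasp_force"],1),"T",s["time"])
E
python3 -c "
from h import *
plan([.533,-.286,.19],-3.75)"
```

```text
t [-60.06 -69.72   5.53] rot [-1.8000e-03  1.0000e-03  1.2645e+00] now [0.2268 0.5818 0.2442] F [-0.7 -0.1 -0.6] j [ 1.08  0.05  1.61  0.    1.48 -0.12] w 1.0 g 0.0 T 0.1
```

Emit:
send_rows(steps=[{"translation":[-60,-69.7,5.5],"delta_rot":[0,0,1.2645],"jaw":3.0},{"translation":[-60,-69.7,5.5],"delta_rot":[0,0,1.2645],"jaw":3.0},{"translation":[-60,-69.7,5.5],"delta_rot":[0,0,1.2645],"jaw":3.0},{"translation":[-60,-69.7,5.5],"delta_rot":[0,0,1.2645],"jaw":3.0},{"translation":[-60,-69.7,5.5],"delta_rot":[0,0,1.2645],"jaw":3.0},{"translation":[-60,-69.7,5.5],"delta_rot":[0,0,1.2645],"jaw":3.0},{"translation":[-60,-69.7,5.5],"delta_rot":[0,0,1.2645],"jaw":3.0},{"translation":[-60,-69.7,5.5],"delta_rot":[0,0,1.2645],"jaw":3.0}])

```text
time: 0.9
tool_pos: [0.3597, 0.2039, 0.221]
tool_rot: [0.0, 0.709, 0.705, 0.0]
contact_force: [0.1, 0.6, -0.3]
gripper_width: 0.355
grasp_force: 0.0
```

```bash
python3 -c "
from h import *
plan([.533,-.286,.19],-3.75)"
```

```text
t [-48.87  17.65   3.1 ] rot [ 0.0002 -0.      0.0589] now [0.3597 0.2039 0.221 ] F [ 0.1  0.6 -0.3] j [ 0.34 -0.48  2.11 -0.    1.51  0.34] w 0.355 g 0.0 T 0.9
```

Emit:
send_rows(steps=[{"translation":[-48.9,17.6,3.1],"delta_rot":[0,0,0.0589],"jaw":3.0},{"translation":[-48.9,17.6,3.1],"delta_rot":[0,0,0.0589],"jaw":3.0},{"translation":[-48.9,17.6,3.1],"delta_rot":[0,0,0.0589],"jaw":3.0},{"translation":[-48.9,17.6,3.1],"delta_rot":[0,0,0.0589],"jaw":3.0},{"translation":[-48.9,17.6,3.1],"delta_rot":[0,0,0.0589],"jaw":3.0},{"translation":[-48.9,17.6,3.1],"delta_rot":[0,0,0.0589],"jaw":3.0},{"translation":[-48.9,17.6,3.1],"delta_rot":[0,0,0.0589],"jaw":3.0},{"translation":[-48.9,17.6,3.1],"delta_rot":[0,0,0.0589],"jaw":3.0}])

```text
time: 1.7
tool_pos: [0.4947, -0.1722, 0.197]
tool_rot: [-0.0, 0.728, 0.685, 0.0]
contact_force: [0.1, 0.0, 0.8]
gripper_width: 0.352
grasp_force: 0.0
```

Emit:
send_rows(steps=[{"translation":[-11,4,0.7],"delta_rot":[0,0,0],"jaw":2.6},{"translation":[-11,4,0.7],"delta_rot":[0,0,0],"jaw":2.6},{"translation":[-11,4,0.7],"delta_rot":[0,0,0],"jaw":2.6},{"translation":[-11,4,0.7],"delta_rot":[0,0,0],"jaw":2.6},{"translation":[-11,4,0.7],"delta_rot":[0,0,0],"jaw":2.6},{"translation":[-11,4,0.7],"delta_rot":[0,0,0],"jaw":2.6},{"translation":[-11,4,0.7],"delta_rot":[0,0,0],"jaw":2.6},{"translation":[-11,4,0.7],"delta_rot":[0,0,0],"jaw":2.6}])

```text
time: 2.5
tool_pos: [0.5281, -0.2812, 0.191]
tool_rot: [0.0, 0.727, 0.686, 0.0]
contact_force: [0.5, -0.4, -0.1]
gripper_width: 0.304
grasp_force: 0.0
```

```bash
python3 -c "
from h import *
f,W=shot('wrist','w1')
m=W.reshape(-1,3); m=m[(m[:,2]>.083)&(m[:,2]<.097)&(abs(m[:,0]-.533)<.02)&(m[:,1]<-.2)&(m[:,1]>-.37)]
print(len(m),np.nanmean(m,0),cv2.minAreaRect(m[:,:2].astype(np.float32)), np.polyfit(m[:,1],m[:,0],1))
plan([.533,-.286,.082],-3.75)"
```

```text
2706 [ 0.5368205  -0.28056394  0.09146101] ((0.5407091379165649, -0.2854709029197693), (0.13004961609840393, 0.021299684420228004), 85.71895599365234) [0.06588771 0.55530622]
t [-0.43  0.52 10.89] rot [0.0004 0.0002 0.0067] now [ 0.528  -0.2814  0.1909] F [0.3 0.1 0.2] j [-0.61  0.03  1.73  0.    1.38 -0.56] w 0.307 g 0.0 T 2.55
```

View pics/w1.png

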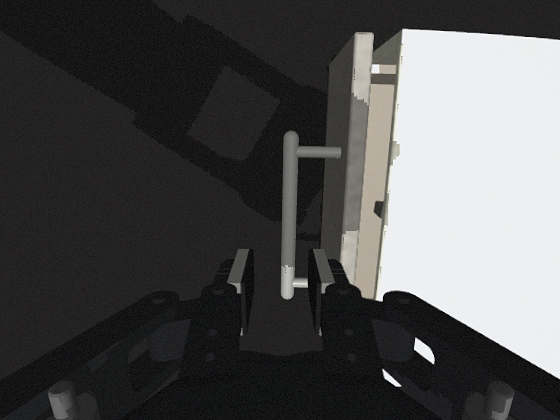

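The wrist view shows the handle from (290,137) to (287,297), between the open fingers, with the drawer face at x≈345. I'll descend over its middle.

Emit:
send_rows(steps=[{"translation":[-0.4,0.7,2],"delta_rot":[0,0,0.0067],"jaw":2.6},{"translation":[-0.4,0.7,4],"delta_rot":[0,0,0.0067],"jaw":2.6},{"translation":[-0.4,0.7,6],"delta_rot":[0,0,0.0067],"jaw":2.6},{"translation":[-0.4,0.7,8],"delta_rot":[0,0,0.0067],"jaw":2.6},{"translation":[-0.4,0.7,9.5],"delta_rot":[0,0,0.0067],"jaw":2.6},{"translation":[-0.4,0.7,10.9],"delta_rot":[0,0,0.0067],"jaw":2.6},{"translation":[-0.4,0.7,10.9],"delta_rot":[0,0,0.0067],"jaw":2.6},{"translation":[-0.4,0.7,10.9],"delta_rot":[0,0,0.0067],"jaw":0.5}])

```text
time: 3.35
tool_pos: [0.5363, -0.2872, 0.0834]
tool_rot: [0.002, 0.73, 0.683, 0.001]
contact_force: [9.0, -0.8, 3.5]
gripper_width: 0.148
grasp_force: 4.7
```

Emit:
send_rows(steps=[{"translation":[0,0,0],"delta_rot":[0,0,0],"jaw":0.5},{"translation":[0,0,0],"delta_rot":[0,0,0],"jaw":0.5},{"translation":[0,0,0],"delta_rot":[0,0,0],"jaw":0.5},{"translation":[0,0,0],"delta_rot":[0,0,0],"jaw":0.5},{"translation":[0,-0.5,0],"delta_rot":[0,0,0],"jaw":0.5},{"translation":[0,-1,0],"delta_rot":[0,0,0],"jaw":0.5},{"translation":[0,-1.5,0],"delta_rot":[0,0,0],"jaw":0.5},{"translation":[0,-2,0],"delta_rot":[0,0,0],"jaw":0.5}])

```text
time: 4.15
tool_pos: [0.5162, -0.2857, 0.0835]
tool_rot: [0.002, 0.73, 0.683, 0.001]
contact_force: [2.9, 2.3, 5.8]
gripper_width: 0.107
grasp_force: 59.3
```

Emit:
send_rows(steps=[{"translation":[0,-1,0],"delta_rot":[0,0,0],"jaw":0.5},{"translation":[0,-2,0],"delta_rot":[0,0,0],"jaw":0.5},{"translation":[0,-3,0],"delta_rot":[0,0,0],"jaw":0.5},{"translation":[0,-4,0],"delta_rot":[0,0,0],"jaw":0.5},{"translation":[0,-5,0],"delta_rot":[0,0,0],"jaw":0.5},{"translation":[0,-6,0],"delta_rot":[0,0,0],"jaw":0.5},{"translation":[0,-7,0],"delta_rot":[0,0,0],"jaw":0.5},{"translation":[0,-7.5,0],"delta_rot":[0,0,0],"jaw":0.5}])

```text
time: 4.95
tool_pos: [0.4408, -0.28, 0.0834]
tool_rot: [0.001, 0.73, 0.683, 0.001]
contact_force: [3.2, 5.1, 8.8]
gripper_width: 0.104
grasp_force: 59.7
```

```bash
python3 -c "
from h import *
f,W=shot('top','t2'); np.save('t2.npy',W)
m=W.reshape(-1,3); m=m[(m[:,2]>.115)&(m[:,2]<.122)&(m[:,0]>.56)&(m[:,1]<-.19)&(m[:,1]>-.42)]
c=np.array([np.cos(np.radians(3.77)),-np.sin(np.radians(3.77))]); s=m[:,:2]@c
print(np.percentile(s,[0,.5,1,5,99,99.5,100]))
plan([.4,-.286,.082],-3.75); p,_,_=tool(); print(p[:2]@c)"
```

```text
[0.61093112 0.61307463 0.61425904 0.62405919 0.86033829 0.86146551
 0.86414911]
t [-0.87 -3.98  0.13] rot [ 0.0023 -0.0009 -0.0018] now [ 0.4402 -0.28    0.0834] F [-1.4  5.3 10.4] j [-0.71 -0.03  1.99  0.    1.19 -0.64] w 0.103 g 59.9 T 5.0
0.4576994482726377
```

Emit:
send_rows(steps=[{"translation":[0,-0.4,0],"delta_rot":[0,0,0],"jaw":0.5},{"translation":[0,-0.8,0],"delta_rot":[0,0,0],"jaw":0.5},{"translation":[0,-1.2,0],"delta_rot":[0,0,0],"jaw":0.5},{"translation":[0,-1.6,0],"delta_rot":[0,0,0],"jaw":0.5},{"translation":[0,-2.0,0],"delta_rot":[0,0,0],"jaw":0.5},{"translation":[0,-2.4,0],"delta_rot":[0,0,0],"jaw":0.5},{"translation":[0,-2.7,0],"delta_rot":[0,0,0],"jaw":0.5},{"translation":[0,-2.9,0],"delta_rot":[0,0,0],"jaw":0.5}])

```text
time: 5.8
tool_pos: [0.4123, -0.2779, 0.0834]
tool_rot: [0.001, 0.73, 0.683, 0.002]
contact_force: [3.2, 6.9, 9.5]
gripper_width: 0.101
grasp_force: 59.8
```

Emit:
send_rows(steps=[{"translation":[0,-0.1,0],"delta_rot":[0,0,0],"jaw":0.5},{"translation":[0,-0.2,0],"delta_rot":[0,0,0],"jaw":0.5},{"translation":[0,-0.3,0],"delta_rot":[0,0,0],"jaw":0.5},{"translation":[0,-0.4,0],"delta_rot":[0,0,0],"jaw":0.5},{"translation":[0,-0.5,0],"delta_rot":[0,0,0],"jaw":0.5},{"translation":[0,-0.6,0],"delta_rot":[0,0,0],"jaw":0.5},{"translation":[0,-0.7,0],"delta_rot":[0,0,0],"jaw":0.5},{"translation":[0,-0.8,0],"delta_rot":[0,0,0],"jaw":0.5}])

```text
time: 6.6
tool_pos: [0.4088, -0.2777, 0.0835]
tool_rot: [0.006, 0.731, 0.683, 0.006]
contact_force: [24.5, 5.8, -4.7]
gripper_width: 0.107
grasp_force: 58.7
```

Force rise with no motion: the stop is reached. I'll release and rise.

Emit:
send_rows(steps=[{"translation":[0,0,0],"delta_rot":[0,0,0],"jaw":2.6},{"translation":[0,0,0],"delta_rot":[0,0,0],"jaw":2.6},{"translation":[0,0.3,0],"delta_rot":[0,0,0],"jaw":2.6},{"translation":[0,0.3,-1],"delta_rot":[0,0,0],"jaw":2.6},{"translation":[0,0.3,-4],"delta_rot":[0,0,0],"jaw":2.6},{"translation":[0,0.3,-8],"delta_rot":[0,0,0],"jaw":2.6},{"translation":[0,0.3,-12],"delta_rot":[0,0,0],"jaw":2.6},{"translation":[0,2,-14],"delta_rot":[0,0,0],"jaw":3.5}])

```text
time: 7.4
tool_pos: [0.4227, -0.2802, 0.2258]
tool_rot: [0.002, 0.731, 0.683, -0.0]
contact_force: [0.4, -0.6, 1.2]
gripper_width: 0.409
grasp_force: 0.0
```

```bash
python3 -c "
from h import *
f,W=shot('top','t3'); np.save('t3.npy',W)
f,W2=shot('side');np.save('s3.npy',W2)
f,W2=shot('wrist','w3');np.save('w3.npy',W2)
plan([.5,-.286,.2],-3.75)"
```

```text
t [-0.1   7.68  2.34] rot [ 0.0017  0.0021 -0.0008] now [ 0.4234 -0.2798  0.2232] F [-0.1 -0.3  0.4] j [-0.73 -0.22  1.91 -0.    1.45 -0.66] w 0.412 g 0.0 T 7.55
```

View pics/w3.png

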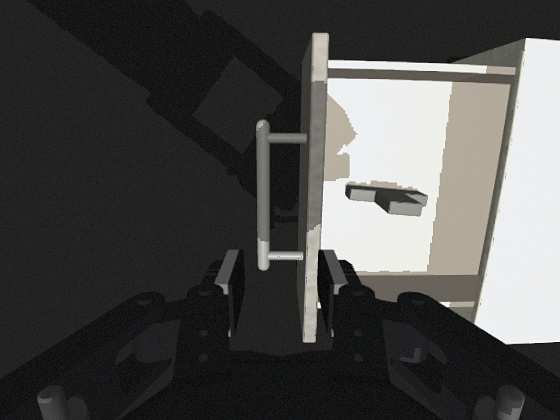

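View pics/t3.png

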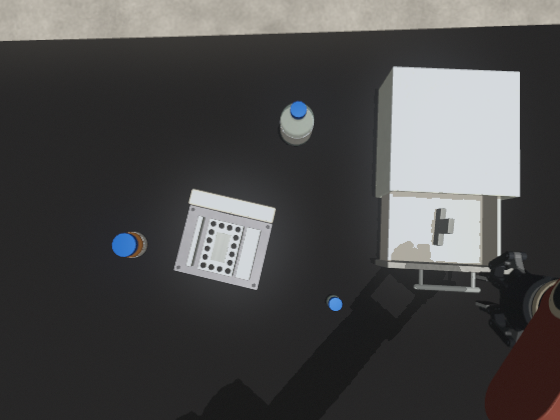

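The drawer is fully out. The spacer shows at (388,198) in the wrist view and (442,227) in the top view, its foot roughly along cabinet x.

```bash
python3 -c "
from h import *
for n,(u0,u1,v0,v1) in dict(w3=(335,440,175,225),t3=(425,465,200,255)).items():
    W=np.load(n+'.npy')[v0:v1,u0:u1].reshape(-1,3)
    for z0,z1 in((.08,.091),(.038,.046)):
        m=W[(W[:,2]>z0)&(W[:,2]<z1)]
        if len(m)>3: print(n,z0,len(m),m.mean(0).round(4),cv2.minAreaRect(m[:,:2].astype(np.float32)))
W=np.load('t3.npy').reshape(-1,3); m=W[(W[:,2]>.085)&(W[:,2]<.125)&(W[:,0]>.4)&(W[:,0]<.5)&(W[:,1]<-.19)&(W[:,1]>-.37)]; print(len(m),m.mean(0))
"
```

```text
w3 0.08 492 [ 0.5342 -0.292   0.0848] ((0.5348794460296631, -0.2927577495574951), (0.012650029733777046, 0.030074352398514748), 81.5655288696289)
w3 0.038 514 [ 0.5276 -0.2901  0.0412] ((0.5353991389274597, -0.2924967408180237), (0.012332569807767868, 0.07974976301193237), 81.59054565429688)
t3 0.08 104 [ 0.5326 -0.2934  0.0856] ((0.5329824090003967, -0.29411250352859497), (0.012528354302048683, 0.03021903522312641), 85.20577239990234)
t3 0.038 162 [ 0.5324 -0.2932  0.0419] ((0.5326052308082581, -0.2942694127559662), (0.013628286309540272, 0.0791020616889), 81.67829895019531)
1057 [ 0.43506661 -0.2734494   0.10294306]
```

```bash
python3 -c "
from h import *
plan([.534,-.2933,.17],81.6)"
```

```text
t [-0.6  11.12  5.34] rot [-2.0000e-04  3.0000e-03 -1.4904e+00] now [ 0.4234 -0.2798  0.2232] F [-0.1 -0.3  0.4] j [-0.73 -0.22  1.91 -0.    1.45 -0.66] w 0.412 g 0.0 T 7.55
```

Emit:
send_rows(steps=[{"translation":[-0.6,11.1,3.3],"delta_rot":[0,0.003,-1.49],"jaw":4.0},{"translation":[-0.6,11.1,3.3],"delta_rot":[0,0.003,-1.49],"jaw":4.0},{"translation":[-0.6,11.1,3.3],"delta_rot":[0,0.003,-1.49],"jaw":4.0},{"translation":[-0.6,11.1,3.3],"delta_rot":[0,0.003,-1.49],"jaw":4.0},{"translation":[-0.6,11.1,3.3],"delta_rot":[0,0.003,-1.49],"jaw":4.0},{"translation":[-0.6,11.1,3.3],"delta_rot":[0,0.003,-1.49],"jaw":4.0},{"translation":[-0.6,11.1,3.3],"delta_rot":[0,0.003,-1.49],"jaw":4.0},{"translation":[-0.6,11.1,3.3],"delta_rot":[0,0.003,-1.49],"jaw":4.0}])

```text
time: 8.35
tool_pos: [0.5313, -0.2919, 0.1855]
tool_rot: [-0.003, 0.214, 0.977, 0.002]
contact_force: [0.2, 0.1, -0.3]
gripper_width: 0.468
grasp_force: 0.0
```

```bash
python3 -c "
from h import *
plan([.534,-.2933,.15],81.6)"
```

```text
t [-0.33 -0.02  3.55] rot [ 0.0028 -0.0072 -0.2847] now [ 0.5313 -0.2919  0.1855] F [ 0.2  0.1 -0.3] j [-0.63  0.06  1.71  0.    1.38 -1.76] w 0.468 g 0.0 T 8.35
```

Emit:
send_rows(steps=[{"translation":[-0.3,0,3.5],"delta_rot":[0,-0.006,-0.285],"jaw":4.0},{"translation":[-0.3,0,3.5],"delta_rot":[0,-0.006,-0.285],"jaw":4.0},{"translation":[-0.3,0,3.5],"delta_rot":[0,-0.006,-0.285],"jaw":4.0},{"translation":[-0.3,0,3.5],"delta_rot":[0,-0.006,-0.285],"jaw":4.0},{"translation":[-0.3,0,3.5],"delta_rot":[0,-0.006,-0.285],"jaw":4.0},{"translation":[-0.3,0,3.5],"delta_rot":[0,-0.006,-0.285],"jaw":4.0},{"translation":[-0.3,0,3.5],"delta_rot":[0,-0.006,-0.285],"jaw":4.0},{"translation":[-0.3,0,3.5],"delta_rot":[0,-0.006,-0.285],"jaw":4.0}])

```text
time: 9.15
tool_pos: [0.5362, -0.294, 0.154]
tool_rot: [0.003, 0.076, 0.997, 0.0]
contact_force: [-0.1, -0.1, -0.3]
gripper_width: 0.463
grasp_force: 0.0
```

```bash
python3 -c "
from h import *
f,W=shot('wrist'); W=W.reshape(-1,3)
for z0,z1 in((.08,.091),(.038,.046)):
    m=W[(W[:,2]>z0)&(W[:,2]<z1)&(abs(W[:,0]-.534)<.06)&(abs(W[:,1]+.293)<.03)]
    if len(m)>3: print(z0,len(m),m.mean(0).round(4),cv2.minAreaRect(m[:,:2].astype(np.float32)))
plan([.534,-.2933,.071],81.6)"
```

```text
0.08 821 [ 0.5342 -0.293   0.0851] ((0.5349829196929932, -0.2928813397884369), (0.011463797651231289, 0.029670827090740204), 81.10343933105469)
0.038 688 [ 0.5204 -0.2908  0.0412] ((0.5351675152778625, -0.29304957389831543), (0.011463023722171783, 0.0799013003706932), 80.99775695800781)
t [0.26 0.02 8.29] rot [ 0.0006  0.0049 -0.006 ] now [ 0.5362 -0.2939  0.1539] F [-0.   0.3  0. ] j [-0.62  0.09  1.73  0.    1.32 -2.04] w 0.47 g 0.0 T 9.2
```

Emit:
send_rows(steps=[{"translation":[0.15,0.1,2],"delta_rot":[0,0.004,0],"jaw":4.0},{"translation":[0.15,0.1,4],"delta_rot":[0,0.004,0],"jaw":4.0},{"translation":[0.15,0.1,6],"delta_rot":[0,0.004,0],"jaw":4.0},{"translation":[0.15,0.1,7.5],"delta_rot":[0,0.004,0],"jaw":4.0},{"translation":[0.15,0.1,8.3],"delta_rot":[0,0.004,0],"jaw":4.0},{"translation":[0.15,0.1,8.3],"delta_rot":[0,0.004,0],"jaw":4.0},{"translation":[0.15,0.1,8.3],"delta_rot":[0,0.004,0],"jaw":0.6},{"translation":[0.15,0.1,8.3],"delta_rot":[0,0.004,0],"jaw":0.6}])

```text
time: 10.0
tool_pos: [0.5359, -0.2931, 0.072]
tool_rot: [0.001, 0.076, 0.997, -0.0]
contact_force: [0.5, -0.2, 3.2]
gripper_width: 0.133
grasp_force: 6.4
```

Emit:
send_rows(steps=[{"translation":[0,0,0],"delta_rot":[0,0,0],"jaw":0.6},{"translation":[0,0,0],"delta_rot":[0,0,0],"jaw":0.6},{"translation":[0,0,0],"delta_rot":[0,0,0],"jaw":0.6},{"translation":[0,0,0],"delta_rot":[0,0,0],"jaw":0.6},{"translation":[0,0,0],"delta_rot":[0,0,0],"jaw":0.6},{"translation":[0,0,0],"delta_rot":[0,0,0],"jaw":0.6},{"translation":[0,0,0],"delta_rot":[0,0,0],"jaw":0.6},{"translation":[0,0,0],"delta_rot":[0,0,0],"jaw":0.6}])

```text
time: 10.8
tool_pos: [0.5359, -0.2932, 0.0721]
tool_rot: [0.001, 0.076, 0.997, -0.0]
contact_force: [-0.3, 0.6, 6.3]
gripper_width: 0.127
grasp_force: 59.5
```

```bash
python3 -c "
from h import *
plan([.535,-.293,.07],81.3)"
```

```text
t [0.1  0.01 0.21] rot [-0.0002  0.0027 -0.0006] now [ 0.5359 -0.2932  0.0721] F [-0.3  0.6  6.3] j [-0.62  0.18  1.78  0.    1.18 -2.04] w 0.127 g 59.5 T 10.8
```

Emit:
send_rows(steps=[{"translation":[0,0,-1],"delta_rot":[0,0,0],"jaw":0.6},{"translation":[0,0,-3],"delta_rot":[0,0,0],"jaw":0.6},{"translation":[0,0,-6],"delta_rot":[0,0,0],"jaw":0.6},{"translation":[0,0,-9],"delta_rot":[0,0,0],"jaw":0.6},{"translation":[0,0,-12],"delta_rot":[0,0,0],"jaw":0.6},{"translation":[0,0,-13],"delta_rot":[0,0,0],"jaw":0.6},{"translation":[0,0,-13],"delta_rot":[0,0,0],"jaw":0.6},{"translation":[0,0,-13],"delta_rot":[0,0,0],"jaw":0.6}])

```text
time: 11.6
tool_pos: [0.5342, -0.2922, 0.1988]
tool_rot: [-0.001, 0.076, 0.997, 0.001]
contact_force: [-0.3, 0.6, -0.9]
gripper_width: 0.126
grasp_force: 58.9
```

```bash
python3 -c "
from h import *
plan([.514,.2202,.17],75.4)"
```

```text
t [ 9.77 50.33  3.01] rot [ 0.002  -0.0019  0.1024] now [ 0.5342 -0.2922  0.1988] F [-0.3  0.6 -0.9] j [-0.62  0.05  1.7   0.    1.4  -2.04] w 0.126 g 58.9 T 11.6
```

Emit:
send_rows(steps=[{"translation":[1,5,0],"delta_rot":[0,0,0.01],"jaw":0.6},{"translation":[2,10,0],"delta_rot":[0,0,0.02],"jaw":0.6},{"translation":[2.9,15,0],"delta_rot":[0,0,0.03],"jaw":0.6},{"translation":[3.9,20,0],"delta_rot":[0,0,0.04],"jaw":0.6},{"translation":[4.9,25,0.5],"delta_rot":[0,0,0.05],"jaw":0.6},{"translation":[5.8,30,1],"delta_rot":[0,0,0.06],"jaw":0.6},{"translation":[6.8,35,1.5],"delta_rot":[0,0,0.07],"jaw":0.6},{"translation":[7.8,40,2],"delta_rot":[0,0,0.08],"jaw":0.6}])

```text
time: 12.4
tool_pos: [0.5171, 0.1079, 0.1789]
tool_rot: [-0.002, 0.116, 0.993, 0.0]
contact_force: [0.4, -0.6, -0.5]
gripper_width: 0.132
grasp_force: 58.8
```

```bash
python3 -c "
from h import *
plan([.514,.2202,.15],75.4)"
```

```text
t [ 2.89 10.86  2.9 ] rot [-0.0003 -0.0035  0.0218] now [0.5171 0.1079 0.1789] F [ 0.4 -0.6 -0.5] j [ 0.06 -0.13  1.9   0.    1.37 -1.27] w 0.132 g 58.8 T 12.4
```

Emit:
send_rows(steps=[{"translation":[1.4,5,1],"delta_rot":[0,-0.002,0.022],"jaw":0.6},{"translation":[2.4,9,2],"delta_rot":[0,-0.003,0.022],"jaw":0.6},{"translation":[2.9,10.9,2.9],"delta_rot":[0,-0.0035,0.022],"jaw":0.6},{"translation":[2.9,10.9,2.9],"delta_rot":[0,-0.0035,0.022],"jaw":0.6},{"translation":[2.9,10.9,2.9],"delta_rot":[0,-0.0035,0.022],"jaw":0.6},{"translation":[2.9,10.9,2.9],"delta_rot":[0,-0.0035,0.022],"jaw":0.6},{"translation":[2.9,10.9,2.9],"delta_rot":[0,-0.0035,0.022],"jaw":0.6},{"translation":[2.9,10.9,2.9],"delta_rot":[0,-0.0035,0.022],"jaw":0.6}])

```text
time: 13.2
tool_pos: [0.5164, 0.2179, 0.1533]
tool_rot: [0.002, 0.128, 0.992, 0.0]
contact_force: [0.3, 1.1, -0.7]
gripper_width: 0.133
grasp_force: 58.9
```

```bash
python3 -c "
from h import *
f,W=shot('wrist','w5'); np.save('w5.npy',W); W=W.reshape(-1,3)
def box(n,m):
    if len(m)>5: print(n,len(m),m.mean(0).round(4),np.round(cv2.minAreaRect(m[:,:2].astype(np.float32))[0],4),np.round(cv2.minAreaRect(m[:,:2].astype(np.float32))[1],4),cv2.minAreaRect(m[:,:2].astype(np.float32))[2])
near=(abs(W[:,0]-.51)<.1)&(abs(W[:,1]-.18)<.11)
for n,z0,z1 in(('foot',.115,.126),('tab',.158,.17),('block',.0425,.05),('rails',.034,.041),('base',.006,.0135)):
    box(n,W[near&(W[:,2]>z0)&(W[:,2]<z1)])
plan([.514,.2202,.12],75.4)"
```

```text
foot 1257 [0.4894 0.225  0.1222] [0.49   0.2249] [0.012  0.0267] 75.17413330078125
tab 2877 [0.5123 0.219  0.1654] [0.5134 0.2167] [0.0311 0.0302] 39.04407501220703
block 12166 [0.4962 0.1781 0.0455] [0.5036 0.1788] [0.0737 0.11  ] 75.53947448730469
rails 6662 [0.4908 0.1491 0.0372] [0.5027 0.1739] [0.1383 0.1105] 75.38951110839844
base 12856 [0.4829 0.2057 0.0094] [0.5046 0.1786] [0.191 0.152] 75.24640655517578
t [0.29 0.15 3.33] rot [ 0.0013  0.0046 -0.001 ] now [0.5163 0.218  0.1533] F [ 0.4  0.5 -1.5] j [ 0.27 -0.03  1.85 -0.    1.31 -1.05] w 0.124 g 58.9 T 13.25
```

View pics/w5.png

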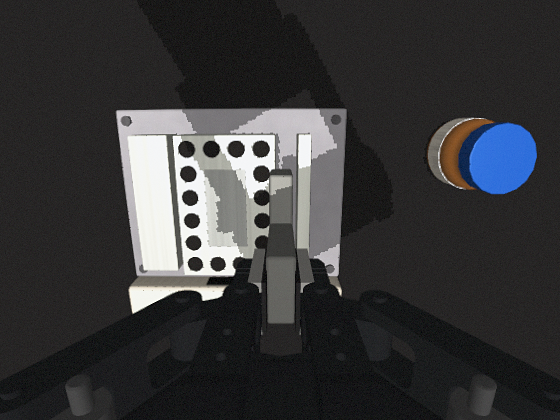

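The wrist view shows the bar at (280,240) above the gap between block (225,205) and slim rail (304,205). I'll come nearer, shifting +y a few mm, and measure again.

Emit:
send_rows(steps=[{"translation":[0.25,0.28,1],"delta_rot":[0.001,0.004,0],"jaw":0.6},{"translation":[0.25,0.28,2],"delta_rot":[0.001,0.004,0],"jaw":0.6},{"translation":[0.25,0.28,3],"delta_rot":[0.001,0.004,0],"jaw":0.6},{"translation":[0.25,0.28,4],"delta_rot":[0.001,0.004,0],"jaw":0.6},{"translation":[0.25,0.28,4.2],"delta_rot":[0.001,0.004,0],"jaw":0.6},{"translation":[0.25,0.28,4.2],"delta_rot":[0.001,0.004,0],"jaw":0.6},{"translation":[0.25,0.28,4.2],"delta_rot":[0.001,0.004,0],"jaw":0.6},{"translation":[0.25,0.28,4.2],"delta_rot":[0.001,0.004,0],"jaw":0.6}])

```text
time: 14.05
tool_pos: [0.5148, 0.2223, 0.1115]
tool_rot: [0.001, 0.127, 0.992, 0.0]
contact_force: [-0.0, 0.7, -0.4]
gripper_width: 0.131
grasp_force: 58.9
```

```bash
cat > rel.py <<'E'
from h import *
import sys
p,r,s=tool(); u=p[2]-.058
xh=np.array([.9677,-.2521]); yh=np.array([.2521,.9677])
for cam in('wrist','side'):
    f,W=shot(cam,cam+sys.argv[1]); np.save(cam+sys.argv[1]+'.npy',W); W=W.reshape(-1,3); q=W[:,:2]-np.array([.5025,.1775]); S=np.c_[q@xh,q@yh,W[:,2]]*1000
    def rng(n,sel):
        m=S[sel]; 
        if len(m)>10: print(cam,n,len(m),'x',np.percentile(m[:,0],[1,99]).round(1),'y',np.percentile(m[:,1],[2,98]).round(1),'z',np.median(m[:,2]).round(1))
    x,y,z=S.T
    rng('foot',(abs(z-u*1000-28)<5)&(abs(x)<50)&(abs(y-45)<14)&(x<-19))
    rng('footside',(z>u*1000+6)&(z<u*1000+26)&(abs(x)<60)&(abs(y-45)<14))
    rng('block',(abs(z-46)<2.5)&(abs(x)<60)&(abs(y)<39.5))
    rng('slim',(abs(z-38)<2.5)&(abs(x)<60)&(abs(y-59)<10))
    rng('broad',(abs(z-38)<2.5)&(abs(x)<60)&(abs(y+59)<20))
print('tcp',((p[:2]-[.5025,.1775])@xh*1000).round(1),((p[:2]-[.5025,.1775])@yh*1000).round(1))
plan([.514,.2202,.12],75.4)
E
python3 rel.py 6; python3 - <<'E'
import cv2
a=cv2.imread('pics/side6.png')[150:290,150:320]; b=cv2.imread('pics/wrist6.png')[80:290,90:370]
a=cv2.resize(a,None,fx=2.2,fy=2.2);b=cv2.resize(b,(a.shape[1],int(210*a.shape[1]/280)))
import numpy as np; cv2.imwrite('pics/c6.png',np.vstack([a,b])[:600])
E
```

```text
wrist foot 989 x [-39.8 -19.2] y [40.7 52.3] z 80.6
wrist footside 201 x [-40.1 -14.1] y [40.6 52.5] z 76.5
wrist block 16175 x [-53.4  44.9] y [-33.7  36.7] z 45.5
wrist slim 1650 x [-53.4  15.4] y [55.8 65.4] z 37.3
wrist broad 6930 x [-52.8  54.5] y [-71.4 -42.4] z 37.2
side foot 35 x [-38.8 -20.4] y [37.9 51.2] z 81.2
side footside 244 x [-37.9  38.4] y [37.7 44.3] z 69.3
side block 951 x [-52.3  53.4] y [-35.8  36.4] z 46.1
side slim 139 x [-52.5  52.5] y [53.2 65.1] z 37.7
side broad 467 x [-52.6  52.8] y [-73.5 -43.5] z 38.0
tcp 0.7 46.5
t [ 0.02 -0.22 -0.85] rot [0.0006 0.0009 0.0004] now [0.5148 0.2223 0.1115] F [ 0.2 -0.5 -1. ] j [ 0.27  0.02  1.88  0.    1.24 -1.04] w 0.131 g 58.9 T 14.15
```

View pics/c6.png

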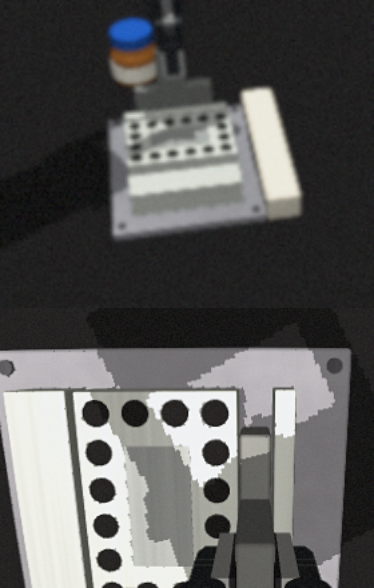

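Wrist crop: foot end at columns 240–271, centred on the gap (238–273), so it lines up. I'll lower gently.

Emit:
send_rows(steps=[{"translation":[0,0,0.4],"delta_rot":[0,0,0],"jaw":0.6},{"translation":[0,0,0.7],"delta_rot":[0,0,0],"jaw":0.6},{"translation":[0,0,1.0],"delta_rot":[0,0,0],"jaw":0.6},{"translation":[0,0,1.2],"delta_rot":[0,0,0],"jaw":0.6},{"translation":[0,0,1.4],"delta_rot":[0,0,0],"jaw":0.6},{"translation":[0,0,1.6],"delta_rot":[0,0,0],"jaw":0.6},{"translation":[0,0,1.8],"delta_rot":[0,0,0],"jaw":0.6},{"translation":[0,0,2.0],"delta_rot":[0,0,0],"jaw":0.6}])

```text
time: 14.95
tool_pos: [0.5144, 0.2222, 0.0907]
tool_rot: [-0.0, 0.127, 0.992, 0.0]
contact_force: [0.5, 0.5, 0.6]
gripper_width: 0.129
grasp_force: 58.9
```

Emit:
send_rows(steps=[{"translation":[0,0,0.3],"delta_rot":[0,0,0],"jaw":0.6},{"translation":[0,0,0.6],"delta_rot":[0,0,0],"jaw":0.6},{"translation":[0,0,0.9],"delta_rot":[0,0,0],"jaw":0.6},{"translation":[0,0,1.2],"delta_rot":[0,0,0],"jaw":0.6},{"translation":[0,0,1.5],"delta_rot":[0,0,0],"jaw":0.6},{"translation":[0,0,1.7],"delta_rot":[0,0,0],"jaw":0.6},{"translation":[0,0,1.9],"delta_rot":[0,0,0],"jaw":0.6},{"translation":[0,0,2.0],"delta_rot":[0,0,0],"jaw":0.6}])

```text
time: 15.75
tool_pos: [0.5143, 0.2221, 0.0706]
tool_rot: [-0.0, 0.127, 0.992, -0.0]
contact_force: [-0.5, 0.3, -1.4]
gripper_width: 0.133
grasp_force: 58.9
```

Emit:
send_rows(steps=[{"translation":[0,0,0.05],"delta_rot":[0,0,0],"jaw":0.6},{"translation":[0,0,0.1],"delta_rot":[0,0,0],"jaw":0.6},{"translation":[0,0,0.15],"delta_rot":[0,0,0],"jaw":0.6},{"translation":[0,0,0.2],"delta_rot":[0,0,0],"jaw":0.6},{"translation":[0,0,0.25],"delta_rot":[0,0,0],"jaw":0.6},{"translation":[0,0,0.3],"delta_rot":[0,0,0],"jaw":0.6},{"translation":[0,0,0.35],"delta_rot":[0,0,0],"jaw":0.6},{"translation":[0,0,0.35],"delta_rot":[0,0,0],"jaw":0.6}])

```text
time: 16.55
tool_pos: [0.5144, 0.2222, 0.0682]
tool_rot: [-0.0, 0.127, 0.992, -0.0]
contact_force: [-2.8, -0.9, 4.9]
gripper_width: 0.13
grasp_force: 59.8
```

```bash
python3 rel.py 7
```

```text
wrist foot 1527 x [-49.2 -19.3] y [38.6 58.8] z 37.3
wrist footside 621 x [-54.3  50.4] y [34.2 57.7] z 29.4
wrist block 20925 x [-53.5  49. ] y [-33.5  36.8] z 45.5
wrist slim 2462 x [-53.6   4.3] y [49.2 65.3] z 37.3
wrist broad 9667 x [-53.1  50.4] y [-71.2 -42.4] z 37.2
side foot 30 x [-48.2 -19.6] y [49.4 58.9] z 37.7
side footside 24 x [-52.5  51.1] y [54.6 58.9] z 34.5
side block 944 x [-52.3  53.3] y [-36.3  36.4] z 46.2
side slim 105 x [-52.4  52.8] y [50.6 66.2] z 37.8
side broad 469 x [-52.6  53.4] y [-73.7 -42.4] z 38.0
tcp 0.3 46.3
t [-0.01 -0.21 -5.19] rot [-0.0001 -0.0003  0.0004] now [0.5144 0.2222 0.0681] F [-1.6 -0.4  4.5] j [ 0.27  0.08  1.9   0.    1.16 -1.04] w 0.131 g 59.8 T 16.65
```

```bash
python3 -c "
from h import *
xh=np.array([.9677,-.2521]); yh=np.array([.2521,.9677])
W=np.load('wrist7.npy').reshape(-1,3);q=W[:,:2]-np.array([.5025,.1775]);x,y,z=np.c_[q@xh,q@yh,W[:,2]].T*1000
for n,m in dict(foot=(abs(y-46.5)<4)&(z>34)&(z<41)&(x<0),block=(abs(y-20)<17)&(abs(z-45.5)<2)&(x<0),slim=(abs(y-60.5)<3)&(abs(z-37.3)<2)&(x<0)).items():
  print(n,m.sum(),np.sort(x[m])[:12].round(1),np.median(z[m]),[np.percentile(z[m],k).round(1) for k in(5,95)])
m=(abs(x+30)<8)&(z>34)&(z<41)
h=np.histogram(y[m],np.arange(36,68,1));print(list(zip(h[1],h[0])))
"
```

```text
foot 818 [-40.4 -40.4 -40.4 -40.3 -40.3 -40.3 -40.3 -40.2 -40.2 -40.2 -40.2 -40.2] 37.50866839317027 [np.float64(36.5), np.float64(38.7)]
block 7584 [-54.2 -54.1 -54.1 -54.1 -54.1 -54.1 -54.1 -54.1 -54.1 -54.1 -54.1 -54.1] 45.50872056956712 [np.float64(44.4), np.float64(46.6)]
slim 1217 [-54.1 -54.1 -54.1 -54.  -54.  -54.  -54.  -54.  -54.  -53.6 -53.6 -53.6] 37.304370398356305 [np.float64(36.3), np.float64(38.3)]
[(np.int64(36), np.int64(0)), (np.int64(37), np.int64(0)), (np.int64(38), np.int64(33)), (np.int64(39), np.int64(0)), (np.int64(40), np.int64(34)), (np.int64(41), np.int64(59)), (np.int64(42), np.int64(63)), (np.int64(43), np.int64(63)), (np.int64(44), np.int64(62)), (np.int64(45), np.int64(64)), (np.int64(46), np.int64(60)), (np.int64(47), np.int64(62)), (np.int64(48), np.int64(64)), (np.int64(49), np.int64(62)), (np.int64(50), np.int64(64)), (np.int64(51), np.int64(61)), (np.int64(52), np.int64(31)), (np.int64(53), np.int64(0)), (np.int64(54), np.int64(0)), (np.int64(55), np.int64(31)), (np.int64(56), np.int64(63)), (np.int64(57), np.int64(66)), (np.int64(58), np.int64(61)), (np.int64(59), np.int64(65)), (np.int64(60), np.int64(63)), (np.int64(61), np.int64(60)), (np.int64(62), np.int64(63)), (np.int64(63), np.int64(62)), (np.int64(64), np.int64(62)), (np.int64(65), np.int64(28)), (np.int64(66), np.int64(0))]
```

Bar is home: foot level with the rails, centred across the gap, about 1.2 mm short along x. I'll nudge it, release and rise.

Emit:
send_rows(steps=[{"translation":[-0.05,0,-0.03],"delta_rot":[0,0,0],"jaw":0.6},{"translation":[-0.12,0,-0.03],"delta_rot":[0,0,0],"jaw":0.6},{"translation":[-0.12,0,0],"delta_rot":[0,0,0],"jaw":0.6},{"translation":[-0.12,0,0],"delta_rot":[0,0,0],"jaw":3.0},{"translation":[-0.12,0,0],"delta_rot":[0,0,0],"jaw":3.0},{"translation":[-0.12,0,0],"delta_rot":[0,0,0],"jaw":3.0},{"translation":[-0.12,0,-1],"delta_rot":[0,0,0],"jaw":3.0},{"translation":[-0.12,0,-3],"delta_rot":[0,0,0],"jaw":3.0}])

```text
time: 17.45
tool_pos: [0.5142, 0.2214, 0.0961]
tool_rot: [-0.002, 0.127, 0.992, -0.001]
contact_force: [0.6, -0.1, 0.3]
gripper_width: 0.35
grasp_force: 0.0
```

Emit:
send_rows(steps=[{"translation":[0,0,-2],"delta_rot":[0,0,0],"jaw":3.0},{"translation":[0,0,-4],"delta_rot":[0,0,0],"jaw":3.0},{"translation":[0,-2,-6],"delta_rot":[0,0,0],"jaw":2.0},{"translation":[0,-4.5,-6],"delta_rot":[0,0,0.15],"jaw":0},{"translation":[0,-4.5,-6],"delta_rot":[0,0,0.3],"jaw":0},{"translation":[0,-4.5,-6],"delta_rot":[0,0,0.45],"jaw":0},{"translation":[0,-4.5,-6],"delta_rot":[0,0,0.6],"jaw":0},{"translation":[0,-4.5,-6],"delta_rot":[0,0,0.75],"jaw":0}])

```text
time: 18.25
tool_pos: [0.5044, 0.1782, 0.1581]
tool_rot: [0.0, 0.484, 0.875, 0.0]
contact_force: [-1.0, -0.3, 0.7]
gripper_width: 0.002
grasp_force: 0.0
```

```bash
python3 -c "
from h import *
xh=np.array([.9677,-.2521]); yh=np.array([.2521,.9677])
for cam in ('top','wrist','side'):
  f,W=shot(cam,cam+'8');W=W.reshape(-1,3);q=W[:,:2]-np.array([.5025,.1775]);x,y,z=np.c_[q@xh,q@yh,W[:,2]].T*1000
  for n,m in dict(foot=(abs(y-46)<4)&(z>34)&(z<41)&(abs(x)<50),tab=(abs(y-46)<10)&(z>78)&(z<86)&(abs(x)<30),block=(abs(y-0)<39)&(abs(z-45.5)<2)&(abs(x)<60)).items():
    if m.sum()>4:print(cam,n,m.sum(),'x',np.percentile(x[m],[.5,99.5]).round(1),'y',np.percentile(y[m],[1,99]).round(1),'z',np.median(z[m]).round(1))
plan([.5025,.1775,.08],-14.6)"
```

```text
top block 494 x [-53.7  53.7] y [-38.3   7. ] z 45.8
wrist foot 506 x [-39.3  40. ] y [42.1 49.9] z 37.2
wrist tab 862 x [-14.4  15.2] y [40.9 52.7] z 81.2
wrist block 11982 x [-53.6  54.7] y [-34.   38.2] z 45.5
side foot 6 x [-28.2  34.4] y [49.1 50. ] z 38.5
side tab 52 x [-12.1  14.1] y [38.4 52.8] z 81.5
side block 820 x [-52.5  54. ] y [-36.2  37.5] z 46.0
t [ 0.04 -0.21  7.79] rot [ 7.000e-04 -0.000e+00  8.241e-01] now [0.5044 0.1783 0.1579] F [ 0.7 -0.2 -0.3] j [ 0.2  -0.09  1.91 -0.    1.33 -0.37] w 0.001 g 0.0 T 18.4
```

Bar is standing home and centred to within 0.5 mm. Now I'll press the block.

Emit:
send_rows(steps=[{"translation":[0,-0.2,1],"delta_rot":[0,0,0.15],"jaw":0},{"translation":[0,-0.2,2],"delta_rot":[0,0,0.3],"jaw":0},{"translation":[0,-0.2,3],"delta_rot":[0,0,0.45],"jaw":0},{"translation":[0,-0.2,4],"delta_rot":[0,0,0.6],"jaw":0},{"translation":[0,-0.2,5],"delta_rot":[0,0,0.75],"jaw":0},{"translation":[0,-0.2,7],"delta_rot":[0,0,0.824],"jaw":0},{"translation":[0,-0.2,8.5],"delta_rot":[0,0,0.824],"jaw":0},{"translation":[0,-0.2,9.1],"delta_rot":[0,0,0.824],"jaw":0}])

```text
time: 19.2
tool_pos: [0.5013, 0.177, 0.0645]
tool_rot: [-0.001, 0.791, 0.612, -0.001]
contact_force: [-0.5, 0.6, 0.1]
gripper_width: 0.003
grasp_force: 0.0
```

Emit:
send_rows(steps=[{"translation":[0,0,0.2],"delta_rot":[0,0,0],"jaw":0},{"translation":[0,0,0.4],"delta_rot":[0,0,0],"jaw":0},{"translation":[0,0,0.6],"delta_rot":[0,0,0],"jaw":0},{"translation":[0,0,0.8],"delta_rot":[0,0,0],"jaw":0},{"translation":[0,0,0.9],"delta_rot":[0,0,0],"jaw":0},{"translation":[0,0,1.0],"delta_rot":[0,0,0],"jaw":0},{"translation":[0,0,1.1],"delta_rot":[0,0,0],"jaw":0},{"translation":[0,0,1.1],"delta_rot":[0,0,0],"jaw":0}])

```text
time: 20.0
tool_pos: [0.5032, 0.1774, 0.0561]
tool_rot: [0.0, 0.792, 0.61, 0.001]
contact_force: [-0.8, 0.2, 5.1]
gripper_width: 0.002
grasp_force: 2.7
```

Emit:
send_rows(steps=[{"translation":[0,0,0.1],"delta_rot":[0,0,0],"jaw":0},{"translation":[0,0,0.2],"delta_rot":[0,0,0],"jaw":0},{"translation":[0,0,0.3],"delta_rot":[0,0,0],"jaw":0},{"translation":[0,0,0.4],"delta_rot":[0,0,0],"jaw":0},{"translation":[0,0,0.45],"delta_rot":[0,0,0],"jaw":0},{"translation":[0,0,0.5],"delta_rot":[0,0,0],"jaw":0},{"translation":[0,0,0.5],"delta_rot":[0,0,0],"jaw":0},{"translation":[0,0,0.5],"delta_rot":[0,0,0],"jaw":0}])

```text
time: 20.8
tool_pos: [0.5033, 0.1774, 0.052]
tool_rot: [0.0, 0.792, 0.61, 0.0]
contact_force: [-3.3, -0.6, 11.2]
gripper_width: 0.004
grasp_force: 5.3
```

Emit:
send_rows(steps=[{"translation":[0,0,0.05],"delta_rot":[0,0,0],"jaw":0},{"translation":[0,0,0.1],"delta_rot":[0,0,0],"jaw":0},{"translation":[0,0,0.12],"delta_rot":[0,0,0],"jaw":0},{"translation":[0,0,0.12],"delta_rot":[0,0,0],"jaw":0},{"translation":[0,0,0.12],"delta_rot":[0,0,0],"jaw":0},{"translation":[0,0,0.12],"delta_rot":[0,0,0],"jaw":0},{"translation":[0,0,0.12],"delta_rot":[0,0,0],"jaw":0},{"translation":[0,0,0.12],"delta_rot":[0,0,0],"jaw":0}])

```text
time: 21.6
tool_pos: [0.5033, 0.1774, 0.0519]
tool_rot: [0.0, 0.792, 0.611, 0.0]
contact_force: [-7.2, -1.7, 17.8]
gripper_width: 0.0
grasp_force: 8.9
```

```bash
python3 -c "
from h import *
xh=np.array([.9677,-.2521]); yh=np.array([.2521,.9677])
for cam in ('wrist','side','top'):
  f,W=shot(cam,cam+'9');W=W.reshape(-1,3);q=W[:,:2]-np.array([.5025,.1775]);x,y,z=np.c_[q@xh,q@yh,W[:,2]].T*1000
  for n,m in dict(tab=(abs(y-46)<10)&(z>76)&(z<88)&(abs(x)<20),foot=(abs(y-46)<4)&(z>34)&(z<41)&(abs(x)<50),block=(abs(y)<33)&(z>34)&(z<50)&(abs(x)<53),broad=(abs(y+59)<12)&(z>34)&(z<41)&(abs(x)<50)).items():
    if m.sum()>4:print(cam,n,m.sum(),'x',np.percentile(x[m],[.5,99.5]).round(1),'z',np.median(z[m]).round(2))
  if cam=='top':
    m=W[(abs(W[:,2]-.0925)<.006)&(abs(W[:,0]-.41)<.025)&(abs(W[:,1]+.28)<.05)];print('handle',len(m),m.mean(0))
plan([.5025,.1775,.052],-14.6)"
```

```text
wrist tab 3662 x [-14.   15.5] z 81.19
wrist foot 1549 x [-38.5  40.6] z 37.29
wrist block 17971 x [-52.6  52.6] z 37.49
wrist broad 68 x [-49.6   5.3] z 37.13
side foot 46 x [-36.7  38.7] z 37.41
side block 739 x [-52.3  52.6] z 38.31
side broad 340 x [-48.7  49.4] z 38.11
top block 63 x [24.5 52.7] z 38.23
top broad 506 x [-49.3  49.6] z 37.88
handle 332 [ 0.41214666 -0.28553363  0.09233672]
t [-0.01 -0.08 -0.  ] rot [ 0.0003  0.0001 -0.0025] now [0.5033 0.1774 0.052 ] F [-7.1 -2.5 17.4] j [ 0.2   0.04  1.97 -0.    1.13  0.46] w 0.001 g 8.9 T 21.75
```

View pics/side9.png

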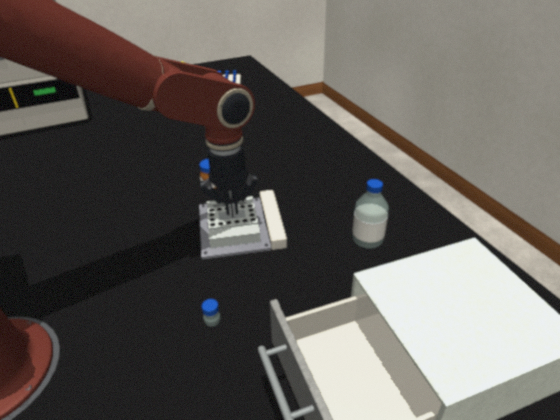

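Side view: gripper at (232,200) pressing the block, drawer open at (330,360), bottle and vial unmoved. Force rose from 11 to 18 N without motion, so the block is seated. One check that the drawer is still at its stop.

```bash
python3 -c "
from h import *
a=np.radians(3.77);c=np.array([np.cos(a),-np.sin(a)]);d=np.array([np.sin(a),np.cos(a)])
W9=shot('top')[1]
for n,W,x0 in(('1',np.load('top1.npy'),.535),('t2',np.load('t2.npy'),.4405),('t3',np.load('t3.npy'),.41),('9',W9,.41)):
  W=W.reshape(-1,3);s=W[:,:2]@c;l=W[:,:2]@d
  k=(W[:,2]>.0905)&(W[:,2]<.098)&(abs(s-(x0*c[0]+.286*np.sin(a)))<.02)
  k&=abs(l-np.median(l[k]))<.04
  print(n,k.sum(),s[k].mean().round(4),np.percentile(s[k],[5,50,95]).round(4),l[k].mean().round(3))
"
```

```text
1 187 0.5503 [0.5462 0.5503 0.5547] -0.251
t2 219 0.4589 [0.4531 0.4584 0.4703] -0.223
t3 206 0.4277 [0.423  0.4279 0.432 ] -0.25
9 200 0.4277 [0.4233 0.4279 0.4321] -0.248
```

```bash
python3 -c "
from plant import *
print(job_done())"
```

```text
the job is handed in; nothing more can be done
None
```

The job is handed in, with no verdict returned: the drawer is open at its stop, the spacer bar is fully home and centred in the wide gap (slim-rail side) and released, and the gripper is still holding the sample block flush with the rails at about 18 N. The bottle, jar and vial were not touched.

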